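Mark two neighbouring sides of a tea-light block

ROBOT

A 6-joint arm with a two-finger parallel gripper is mounted at the origin on a cart in front of the work surface, level with it; the furniture and walls round the work are solid. World frame = base frame: x ahead of the robot, y to its left, z up, the work surface at z = 0. Lengths are in mm, angles in rad, forces in N, time in s.
With the tool pointing down it reaches from about 275 to 1000 mm from the base axis. Payload 8.4 kg.
Tool frame: the origin (TCP) lies at the very end of the fingers, on their centre line; the grasp point (between the pads) lies 19 mm behind it; z points along the fingers, x is the direction in which the jaws open and shut, and the axes are right-handed (so a half turn about z gives the same grasp; the last joint's range is limited). The gripper opens to 85 mm and grips with 20 to 120 N. Pads are 22 mm wide; open, the fingers measure 114 mm over their backs; the gripper's body (76 mm by 85 mm) begins 54 mm behind the grasp point. The pads swing forward as they close: fully open they stand 13 mm farther back than shut.
Start: joints at [1.297, 0.353, 1.633, -0, 1.155, -0.002], TCP at [167.79, 602.059, 231.281] pointing down, gripper open.
Joint ranges: [-2.63, 2.63], [-0.92, 2.1], [0.06, 2.66], [-1.3, 4.44], [0, 2.69], [-3.02, 3.02]. Speed limits (rad/s): [2.22, 2.22, 2.79, 3.14, 3.14, 3.14].

INTERFACE

Orientations are given as [roll, pitch, yaw] about the fixed x, y, z axes, in that order (R = Rz(yaw) Ry(pitch) Rx(roll)).
In Python, from rig import sense, grab_frame, calibration, sign_off gives the robot as it stands.
- The arm moves only by the tool servo_tool, never from a script. Its argument "series" is one flat list of numbers, 4 for each row, row after row: the shift along the world's x, y, z in m, then the turn about the world's z in degrees. In form: [x, y, z, yaw, x, y, z, yaw, ...]. A call has 1 to 8 rows; each row shifts and turns the commanded pose from where the row before left it; what a row does not reach is not made up. A row lasts 1/12 s, in which the tool goes at most 41.7 mm and 7.16 degrees, less where a joint would pass 70% of its speed; a pose out of reach is approached as far as the arm can. A call is refused whole if a number of a shift passes 0.0417 or a number of a turn 7.16, either way. A call with a gripper value outside its range is refused whole. "gripper" is the finger opening in m, from 0 to 0.0854, set as the call begins (left out, the last holds). The fingers move at their own pace and stop on an object; "newtons" is the grip in N (left out, the last holds). Time passes only in rows, so rows that do not move let the fingers close. It gives the time, the measured TCP pose, the force and the opening at its end, in the units of the state.
- sense(): the state, without advancing time (a new reading comes with each control period).
- grab_frame(name): name is "scene" or "top"; returns the picture (400x640x3 uint8, blue, green, red); there is no depth.
- calibration(name): a dict with "fx", "fy", "cx", "cy" (pixels), "rvec" (rotation vector, rad) and "tvec" (3), from world to camera coordinates, as OpenCV has them. Camera axes: x right, y down, z forward; pixel columns grow to the right and rows downward; lengths in mm; the calibration is good to about 2 mm. A picture is of the moment at which its call begins. calibration takes no time and is no camera call.
- sign_off(): hands the job in, once; it reports no verdict.
The state is a dict: "clock": time; "qpos": joint angles; "qvel": joint speeds; "joint_efforts": joint torques, N m; "eef_pos": TCP position; "tcp_rot": TCP orientation; "contact_force": force on the tool from outside, world axes, zero at the start; "wrist_torque": the same for the moment, N m; "opening": opening from 0.0 (shut) to 1.0 (fully open).
Only numpy, scipy, OpenCV 4.12 (cv2) and the standard library are available. Lean on these libraries where they do the work, as an engineer would, in place of code of your own. Each camera call takes 0.05 s, during which the arm holds its last target. There are 200 camera calls.

TASK

Press the wooden block's red-striped side squarely and centrally against the jig's sprung marking bar until the bar is pushed well in, then draw it back, stand it on the bench and let go. Take it again another way, so that the blue-striped side is free, and press that side against the bar in the same way. Finally stand the block upright on the bench, clear of the bar, and let go; do not tip the block over or disturb the other things on the bench.

Things in the scene. Friction and masses are not known exactly. Their poses are not given: they have to be found in the camera images.
- block_centre (a point): Centre (half-way up, 40 mm above its underside) of the loose beech tea-light block: 58x58 mm, 80 mm high, about 0.17 kg, round recess 40 mm wide and 16 mm deep in its top. z up; +x out of the red-striped side, +y out of the blue-striped side. It starts upright, red side roughly away from the robot. The stripes wrap a few mm over the top edge.
- block: The same block; origin at the centre of its underside, same axes.
- red_face (a point): Middle of the block's red-striped side, on its surface (29 mm from the block's centre along its +x), half-way up.
- blue_face (a point): Middle of the block's blue-striped side, on its surface (29 mm from the block's centre along its +y), half-way up.
- bar_face (a point): Middle of the flat front face of the sprung marking bar, 40 mm above the bench; moves with it. The bar is an upright steel plate 56 mm wide, 12 to 72 mm above the bench, with a brass line, before a grey housing (80 mm wide, 82 high) fixed to the bench on a 120 mm wide foot. +x points into the housing (the way it is pushed), z up. Nothing of the jig stands in front of this face.
- marking_bar (a joint): How far the marking bar is pushed in, m: 0 out (rest), 0.010 at its hard stop. A spring of about 700 N/m brings it back out (7 N at the stop). A face counts as marked once the bar has gone in more than 0.006.
- cup: Bystander, loose: steel dosing cup, 64 mm wide, 71 mm high; origin at the centre of its underside.
- teal_mould: Bystander, loose: teal round silicone mould, 68 mm wide, 86 mm high; origin at the centre of its underside.
- cream_mould: Bystander, loose: cream-yellow round silicone mould, 67 mm wide, 86 mm high; origin at the centre of its underside.
- wick_tin: Bystander, loose: closed grey tin box, 77x124x48 mm; origin at the centre of its underside.
- pliers: Bystander, loose: red-handled pliers, 172x54x12 mm, lying flat; origin at the centre of its underside.
- thermometer: Bystander, loose: white probe thermometer, 22x203x16 mm, lying flat; origin at the centre of its underside.

How it is judged:
By the outcome, as a careful person would: the job done as asked, in the order asked, and still so for the second after the job is handed in, with the robot touching nothing.
It also fails if it takes over 58 s, if anything falls off the work surface, if the arm or the gripper's body presses on something with over 40 N, if the wrist force passes 120 N, or if a joint passes its speed limit or range.

## Working session

There is one attempt and no reset: what is moved stays moved. The work goes in short steps, Python scripts to look and compute and a tool call to move; the robot and the scene stay as the last step left them, time stands still between calls to the robot, and variables do not carry over. Pictures are saved under pics/ and viewed, about 8 in all and at most 12, crops included, and the job is handed in when it is done.

Besides the shell and the picture viewer there is one more tool, called as a command line: name --argument value ..., lists and objects as JSON in quotes. servo_tool: Moves the arm, as the interface text tells. Its arguments: {"type":"object","properties":{"series":{"type":"array"},"gripper":{"type":"number"},"newtons":{"type":"number"}},"required":["series"]}

```bash
mkdir -p pics
cat > h.py <<'E'
import numpy as np, cv2
from rig import sense, grab_frame, calibration, sign_off
def cam(n):
    c=calibration(n); K=np.array([[c['fx'],0,c['cx']],[0,c['fy'],c['cy']],[0,0,1.]])
    return K,np.array(c['rvec'],float),np.array(c['tvec'],float)
def ray(n,uv):
    K,r,t=cam(n); R=cv2.Rodrigues(r)[0]
    d=R.T@np.linalg.inv(K)@np.array([uv[0],uv[1],1.]); return -R.T@t,d/np.linalg.norm(d)
def onz(n,uv,z):
    o,d=ray(n,uv); return o+d*(z-o[2])/d[2]
def two(a,b):
    (o1,d1),(o2,d2)=ray('scene',a),ray('top',b)
    A=np.c_[d1,-d2]; s=np.linalg.lstsq(A,o2-o1,rcond=None)[0]
    p,q=o1+s[0]*d1,o2+s[1]*d2; return (p+q)/2,np.linalg.norm(p-q)
def px(n,P):
    K,r,t=cam(n); return cv2.projectPoints(np.array(P,float).reshape(-1,1,3),r,t,K,None)[0].reshape(-1,2)
E
python3 - <<'E'
from h import *
s=sense(); print({k:np.round(v,3) for k,v in s.items()})
for n in('scene','top'):
    im=grab_frame(n); cv2.imwrite(f'pics/{n}0.png',im); print(n,np.round(ray(n,(320,200)),2), cam(n)[0][0])
E
```

```text
{'clock': np.float64(0.0), 'qpos': array([ 1.297,  0.354,  1.634, -0.   ,  1.155, -0.002]), 'qvel': array([ 0.002, -0.001, -0.   ,  0.001,  0.001, -0.001]), 'joint_efforts': array([-1.0000e-03, -6.0523e+01, -3.4207e+01, -0.0000e+00,  9.0000e-03,
       -0.0000e+00]), 'eef_pos': array([167.673, 601.634, 230.588]), 'tcp_rot': array([3.142e+00, 1.000e-03, 1.299e+00]), 'contact_force': array([-0.394, -0.321,  0.517]), 'wrist_torque': array([ 0.039, -0.05 ,  0.05 ]), 'opening': np.float64(0.997)}
scene [[ 6.2680e+01 -6.5961e+02  6.8888e+02]
 [ 4.9000e-01  5.4000e-01 -6.8000e-01]] [362.00410639   0.         312.63198879]
top [[ 4.54720e+02 -1.33650e+02  1.22667e+03]
 [ 4.00000e-02 -1.00000e-02 -1.00000e+00]] [429.29315701   0.         314.21506841]
```

View pics/scene0.png

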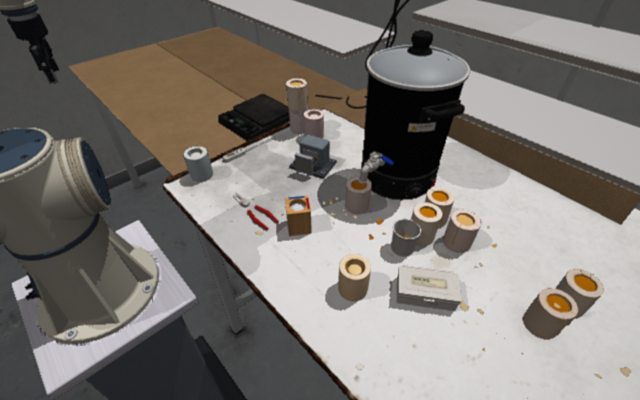

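View pics/top0.png

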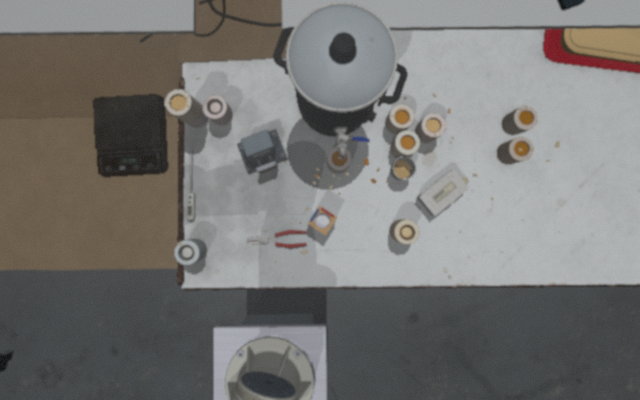

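The scene view shows the block at about (298,215) and the jig at (313,155). In the top view they are at (322,222) and (262,150), with the pliers at about (280,240). I'll enlarge both areas next.

Run:
```python
from h import *
a=cv2.imread('pics/scene0.png'); b=cv2.imread('pics/top0.png')
def crop(i,x,y,w,h,k): return cv2.resize(i[y:y+h,x:x+w],None,fx=k,fy=k,interpolation=cv2.INTER_CUBIC)
A=crop(a,270,125,80,120,5); B=crop(b,225,120,120,140,5)[:600]
B=cv2.resize(b[120:260,235:345],None,fx=600/140,fy=600/140,interpolation=cv2.INTER_CUBIC)[:, :400]
B=crop(b,235,120,110,120,5)[:, :]; 
cv2.imwrite('pics/c1.png',np.hstack([A,B])[:, :1000]); 
im=np.hstack([A,B]); im=cv2.resize(im,(800,int(600*800/im.shape[1]))); cv2.imwrite('pics/c1.png',im); print(im.shape)
# rough coords
print('block top',onz('top',(322,222),80),'jig',onz('top',(262,150),82))
for n,i in(('scene',a),('top',b)):
    h=cv2.cvtColor(i,cv2.COLOR_BGR2HSV); 
    m1=((h[...,0]<6)|(h[...,0]>172))&(h[...,1]>150)&(h[...,2]>90); m2=(abs(h[...,0].astype(int)-115)<15)&(h[...,1]>110)&(h[...,2]>60)
    for l,m in(('red',m1),('blue',m2)):
        k,L,st,c=cv2.connectedComponentsWithStats(m.astype(np.uint8)); print(n,l,[(st[j].tolist(),np.round(c[j],1).tolist()) for j in range(1,k) if st[j][4]>2])
```

```text
(505, 800, 3)
block top [ 444.56900763 -152.30955093   80.        ] jig [638.92579198   6.85342328  82.        ]
scene red [([306, 198, 4, 10, 16], [307.4, 202.8]), ([255, 206, 23, 16, 70], [267.0, 213.0]), ([248, 210, 20, 19, 71], [256.1, 219.5])]
scene blue [([380, 155, 14, 10, 61], [386.9, 159.6]), ([290, 197, 10, 2, 11], [294.1, 197.1])]
top red [([544, 30, 96, 42, 1150], [578.7, 54.7])]
top blue [([353, 137, 15, 4, 39], [359.7, 138.7])]
```

View pics/c1.png

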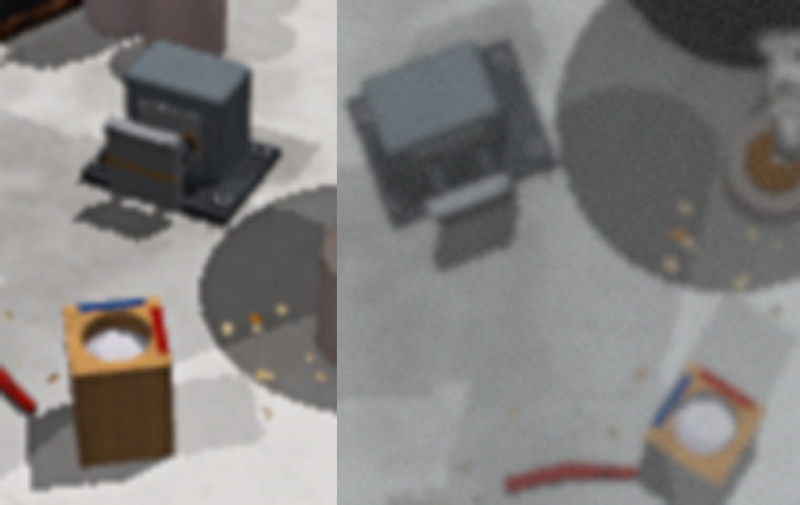

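The crop shows the block's red stripe on its upper-right edge and its blue stripe on the upper-left edge. The bar's top edge runs from about (427,207) to (510,185) in the crop, facing the lower right. I'll get sub-pixel measurements of both now.

Run:
```python
from h import *
av={n:np.mean([grab_frame(n).astype(np.float32) for _ in range(4)],0) for n in('scene','top')}
np.savez('av.npz',**av)
for n,i in av.items():
    h=cv2.cvtColor(i.astype(np.uint8),cv2.COLOR_BGR2HSV)
    if n=='top':
        sub=h[200:245,300:345]; m=(sub[...,1]>75)
        m=cv2.morphologyEx(m.astype(np.uint8),cv2.MORPH_CLOSE,np.ones((9,9)))
        cs,_=cv2.findContours(m,0,1); c=max(cs,key=cv2.contourArea).reshape(-1,2)+[300,200]
        P=np.array([onz('top',p,80)[:2] for p in c],np.float32); print(cv2.minAreaRect(P),len(c))
        hh=cv2.convexHull(P); print(cv2.boxPoints(cv2.minAreaRect(P)))
        wm=((sub[...,2]>115)&(sub[...,1]<60)); 
def z(n,x,y,w,hh,k):
    c=av[n][y:y+hh,x:x+w]; c=(c-c.min())/(np.percentile(c,99)-c.min())*255
    return cv2.resize(np.clip(c,0,255).astype(np.uint8),None,fx=k,fy=k,interpolation=cv2.INTER_CUBIC)
im=np.hstack([z('scene',287,130,52,60,10),np.zeros((600,10,3),np.uint8)]) 
t=z('top',235,122,54,60,10); im=np.hstack([z('scene',287,132,40,54,10)[:540],t[:540]]);im=im[:,:800]
t=z('top',235,125,54,54,8); s=z('scene',288,132,46,54,8)
for q in(t,s):
    for k in range(0,q.shape[0],80): cv2.line(q,(0,k),(4,k),(0,0,255),1)
cv2.imwrite('pics/c2.png',np.hstack([s,t])); print(s.shape,t.shape)
```

```text
((447.055419921875, -150.87075805664062), (54.39582443237305, 61.32402420043945), 58.417388916015625) 71
[[ 406.69058 -157.98175]
 [ 458.93167 -190.09882]
 [ 487.42026 -143.75977]
 [ 435.17917 -111.6427 ]]
(432, 368, 3) (432, 432, 3)
```

View pics/c2.png

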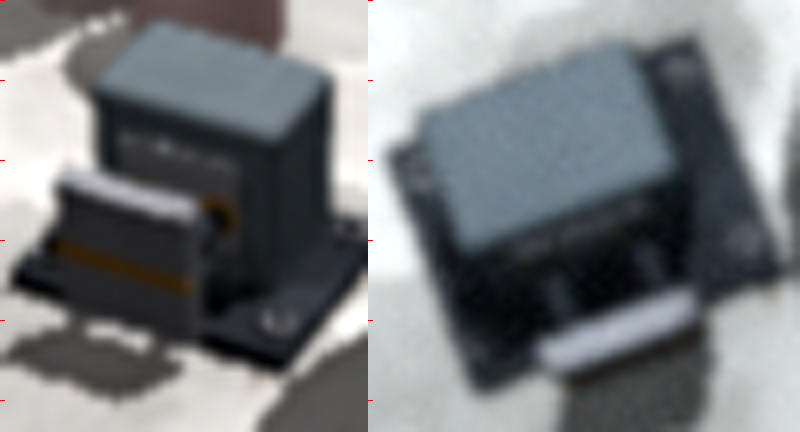

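Run:
```python
from h import *
f=lambda X,k,o:(X+.5)/k-.5+o
k=800/950
S=lambda x,y:(f(x,5*k,270),f(y,5*k,125)); T=lambda x,y:(f(x-400*k,5*k,235),f(y,5*k,120))
print('block top corners BR,BO,OO,RO')
Q=[]
for s,t in(((160,298),(697,365)),((65,308),(648,437)),((75,377),(715,485)),((173,367),(765,407))):
    p,e=two(S(*s),T(*t)); Q.append(onz('top',T(*t),80)); print(np.round(p,1),round(e,1),np.round(Q[-1],1), np.round(onz('scene',S(*s),80),1))
Q=np.array(Q); print(Q.mean(0),[np.linalg.norm(Q[i]-Q[i-1]) for i in range(4)])
print('red yaw', [np.degrees(np.arctan2(*(a-b)[1::-1])) for a,b in((Q[0],Q[1]),(Q[3],Q[2]))],'blue yaw-90',[np.degrees(np.arctan2(*(a-b)[1::-1]))-90 for a,b in((Q[0],Q[3]),(Q[1],Q[2]))])
s8=lambda x,y:(f(x,8,288),f(y,8,132)); t8=lambda x,y:(f(x-368,8,235),f(y,8,125))
ang=lambda a,b:np.degrees(np.arctan2(*(b-a)[1::-1]))
print('bar front top L,R')
B=[]
for s,t in(((57,190),(545,373)),((197,219),(702,313))):
    p,e=two(s8(*s),t8(*t)); B.append(onz('top',t8(*t),72)); print(np.round(p,1),round(e,1),np.round(B[-1],1),np.round(onz('scene',s8(*s),72),1))
print(np.linalg.norm(B[0]-B[1]),ang(B[1],B[0])-90)
H=[onz('top',t8(*p),82) for p in((418,118),(465,252),(678,170),(632,43))]
print('housing',np.round(H,1),ang(H[2],H[1])-90,ang(H[3],H[0])-90,ang(H[1],H[0]),ang(H[2],H[3]),np.linalg.norm(H[1]-H[2]))
F=[onz('top',t8(*p),8) for p in((390,150),(478,390),(785,275),(697,38))]
print('foot',np.round(F,1),ang(F[2],F[1])-90,ang(F[1],F[0]),np.linalg.norm(F[1]-F[2]),ang(F[2],F[3]))
```

```text
block top corners BR,BO,OO,RO
[ 486.4 -147.7   83.9] 0.1 [ 486.5 -147.8   80. ] [ 489.  -144.4   80. ]
[ 440.7 -116.    82.7] 1.2 [ 441.1 -116.3   80. ] [ 441.9 -113.2   80. ]
[ 411.2 -159.1   77.3] 2.2 [ 410.4 -158.5   80. ] [ 410.5 -162.    80. ]
[ 459.2 -190.6   76.3] 0.7 [ 459.5 -190.6   80. ] [ 456.5 -193.2   80. ]
[ 449.38556781 -153.29953383   80.        ] [np.float64(50.6477961631869), np.float64(55.18959018244893), np.float64(52.12965392504918), np.float64(58.64032355206761)]
red yaw [np.float64(-34.76037008933503), np.float64(-33.277179305381885)] blue yaw-90 [np.float64(-32.22519056010155), np.float64(-36.0692864036526)]
bar front top L,R
[583.9  23.3  66.2] 0.5 [583.1  22.6  72. ] [579.3  16.8  72. ]
[603.4 -31.   73. ] 1.3 [603.  -30.5  72. ] [604.8 -30.3  72. ]
56.7053803676813 20.51429343112352
housing [[668.3  63.7  82. ]
 [622.9  48.   82. ]
 [650.  -23.6  82. ]
 [693.1  -8.3  82. ]] 20.690003268385155 18.964638030233516 19.085612261176784 19.501830257129914 76.46981392390065
foot [[670.7  86.5   8. ]
 [584.3  55.2   8. ]
 [624.5 -54.4   8. ]
 [710.1 -23.5   8. ]] 20.133931850729 19.911721627882894 116.75718833643079 19.912999404115343
```

servo_tool --series '[0.0117,-0.0314,0,-2.2,0.0117,-0.0314,0,-2.2,0.0117,-0.0314,0,-2.2,0.0117,-0.0314,0,-2.2,0.0117,-0.0314,0,-2.2,0.0117,-0.0314,0,-2.2,0.0117,-0.0314,0,-2.2,0.0117,-0.0314,0,-2.0]' --gripper 0.0854 --newtons 50

```text
clock: 1.17
eef_pos: [261.6, 349.4, 231.4]
tcp_rot: [3.141, -0.001, 0.994]
contact_force: [0.5, -0.0, 0.4]
opening: 0.996
```

servo_tool --series '[0.0117,-0.0314,0,0,0.0117,-0.0314,0,0,0.0117,-0.0314,0,0,0.0117,-0.0314,0,0,0.0117,-0.0314,0,0,0.0117,-0.0314,0,0,0.0117,-0.0314,0,0,0.0117,-0.0314,0,0]'

```text
clock: 1.83
eef_pos: [355.3, 98.1, 231.6]
tcp_rot: [3.141, -0.001, 0.996]
contact_force: [1.6, 0.6, 0.5]
opening: 1.002
```

servo_tool --series '[0.0117,-0.0314,-0.01,0,0.0117,-0.0314,-0.01,0,0.0117,-0.0314,-0.01,0,0.0117,-0.0314,-0.01,0,0.0117,-0.0314,-0.01,0,0.0117,-0.0314,-0.01,0,0.0117,-0.0314,-0.01,0,0,0,0,0]'

```text
clock: 2.5
eef_pos: [438.5, -124.4, 160.2]
tcp_rot: [3.14, 0.001, 0.993]
contact_force: [0.2, 0.5, 1.0]
opening: 0.999
```

servo_tool --series '[0.005,-0.014,-0.005,0,0.005,-0.014,-0.005,0,0,0,-0.02,0,0,0,-0.02,0,0,0,-0.02,0,0,0,-0.02,0,0,0,-0.02,0,0,0,-0.02,0]'

```text
clock: 3.17
eef_pos: [447.0, -147.9, 30.7]
tcp_rot: [3.141, -0.0, 0.995]
contact_force: [0.1, 0.6, -0.5]
opening: 1.002
```

servo_tool --series '[0,0,-0.002,0,0,0,0,0]'

```text
clock: 3.33
eef_pos: [446.1, -147.6, 28.7]
tcp_rot: [-3.139, 0.001, 0.995]
contact_force: [0.2, -0.2, -0.1]
opening: 0.999
```

servo_tool --series '[0,0,0,0,0,0,0,0,0,0,0,0,0,0,0,0,0,0,0,0,0,0,0,0]' --gripper 0.05

```text
clock: 3.83
eef_pos: [447.9, -148.4, 30.7]
tcp_rot: [3.139, -0.001, 0.995]
contact_force: [-1.6, 0.7, 8.1]
opening: 0.673
```

servo_tool --series '[0,0,0,0,0,0,0.004,0,0,0,0.006,0,0,0,0.01,0,0,0,0,0]'

```text
clock: 4.25
eef_pos: [447.9, -148.5, 51.2]
tcp_rot: [3.139, -0.001, 0.995]
contact_force: [0.6, 0.2, -1.1]
opening: 0.674
```

servo_tool --series '[0.01,0.014,0,5.3,0.01,0.014,0,5.3,0.01,0.014,0,5.3,0.01,0.014,0,5.3,0.01,0.014,0,5.3,0.01,0.014,0,5.3,0.01,0.014,0,5.3,0.01,0.014,0,5.3]'

```text
clock: 4.92
eef_pos: [527.4, -35.4, 49.6]
tcp_rot: [3.141, 0.0, 1.74]
contact_force: [-0.4, -0.3, -0.5]
opening: 0.673
```

servo_tool --series '[0.005,0.006,0,5.3,0.005,0.006,0,5.3,0,0,0,0,0,0,0,0,0,0,0,0]'

```text
clock: 5.33
eef_pos: [536.4, -24.4, 49.3]
tcp_rot: [-3.141, -0.0, 1.917]
contact_force: [0.3, 0.1, -2.8]
opening: 0.673
```

```bash
cat > look.py <<'E'
from h import *; import sys
o=sys.argv[1]; u,v=map(int,sys.argv[2:4]); a,b=map(int,sys.argv[4:6])
av={n:np.mean([grab_frame(n).astype(np.float32) for _ in range(3)],0) for n in('scene','top')}
def z(n,x,y):
    c=av[n][y:y+75,x:x+50]; c=(c-c.min())/(np.percentile(c,99)-c.min())*255
    return cv2.resize(np.clip(c,0,255).astype(np.uint8),None,fx=8,fy=8,interpolation=cv2.INTER_CUBIC)
cv2.imwrite(f'pics/{o}.png',np.hstack([z('scene',u,v),z('top',a,b)])); np.savez(o,**av)
s=sense(); print(s['eef_pos'],np.degrees(s['tcp_rot']),s['contact_force'],s['opening'],s['clock'])
E
python3 - <<'E'
from h import *
print(px('scene',[542,-22,60]),px('top',[542,-22,60]))
E
python3 look.py l1 290 135 246 125
```

```text
[[293.41649621 170.25118877]] [[273.70513959 186.54647766]]
[536.72534174 -24.44528158  49.32466263] [-1.79997355e+02 -1.52177120e-03  1.09960898e+02] [ 0.59750186  0.4318788  -1.04412307] 0.6705906169532254 5.6333
```

View pics/l1.png

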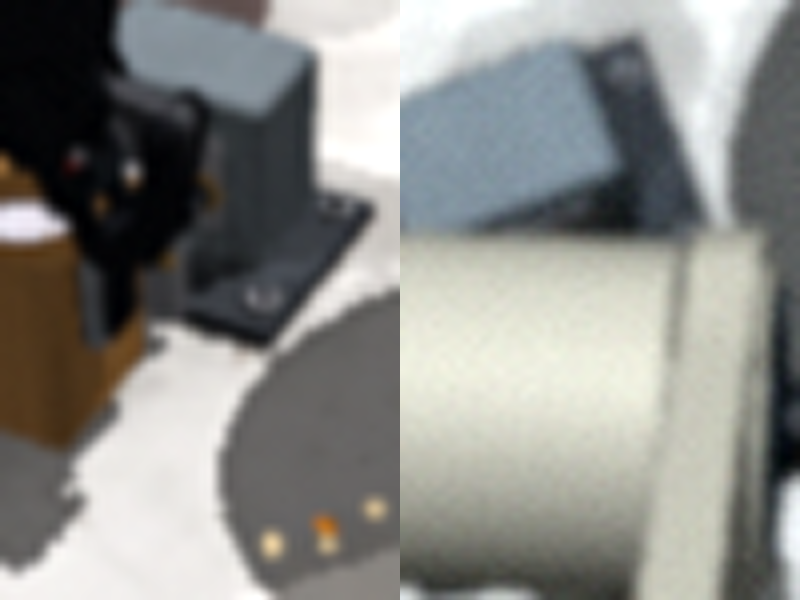

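The scene crop shows the block held short of the bar. The bottom corners of its −y side are at about (70,447) and (143,352) in the crop. The arm hides the block in the top view.

Run:
```python
from h import *
f=lambda x,y:((x+.5)/8-.5+290,(y+.5)/8-.5+135)
for z in(20,):
    a,b=onz('scene',f(70,447),z),onz('scene',f(143,352),z); d=b-a; yaw=np.arctan2(d[1],d[0]); e=np.array([np.cos(yaw),np.sin(yaw)]); l=np.array([-e[1],e[0]])
    print(a,b,np.linalg.norm(d),np.degrees(yaw), (a+b)[:2]/2+29*np.array([-np.sin(np.radians(20)),np.cos(np.radians(20))]))
```

```text
[525.33167388 -60.65595633  20.        ] [577.92990423 -38.76093475  20.        ] 56.973378046964875 22.60045629181637 [541.7122049  -22.45735954]
```

servo_tool --series '[0.0,0.0,-0.006,0,0,0,-0.006,0,0,0,-0.005,0,0.0047,0.0017,0,0,0.0047,0.0017,0,0,0.0047,0.0017,0,0,0.0047,0.0017,0,0,0,0,0,0]'

```text
clock: 6.3
eef_pos: [557.2, -17.0, 32.3]
tcp_rot: [3.14, 0.0, 1.921]
contact_force: [0.7, 0.1, -1.2]
opening: 0.673
```

servo_tool --series '[0.0019,0.0007,0,0,0.0019,0.0007,0,0,0,0,0,0]'

```text
clock: 6.55
eef_pos: [559.8, -15.8, 32.3]
tcp_rot: [3.141, 0.0, 1.92]
contact_force: [0.5, 0.2, -1.7]
opening: 0.67
```

servo_tool --series '[0.0019,0.0007,0,0,0.0019,0.0007,0,0,0,0,0,0]'

```text
clock: 6.8
eef_pos: [563.3, -14.5, 32.2]
tcp_rot: [-3.141, -0.0, 1.92]
contact_force: [-1.4, -0.4, -0.5]
opening: 0.67
```

servo_tool --series '[0.0019,0.0007,0,0,0,0,0,0,0,0,0,0]'

```text
clock: 7.05
eef_pos: [564.8, -13.9, 32.1]
tcp_rot: [-3.141, -0.0, 1.921]
contact_force: [-2.4, -0.8, 0.1]
opening: 0.674
```

servo_tool --series '[0.0019,0.0007,0,0,0.0019,0.0007,0,0,0,0,0,0,0,0,0,0]'

```text
clock: 7.38
eef_pos: [568.5, -12.5, 32.1]
tcp_rot: [-3.14, -0.0, 1.921]
contact_force: [-4.4, -2.0, -1.2]
opening: 0.674
```

servo_tool --series '[0.0014,0.0005,0,0,0,0,0,0,0,0,0,0]'

```text
clock: 7.63
eef_pos: [569.6, -12.0, 32.1]
tcp_rot: [-3.14, -0.0, 1.921]
contact_force: [-5.8, -1.2, 0.8]
opening: 0.676
```

```bash
python3 - <<'E'
from h import *
s=sense(); print(s['contact_force'],s['wrist_torque'],s['eef_pos'],np.degrees(s['tcp_rot']))
E
python3 look.py l2 290 135 246 125
```

```text
[-5.81122107 -1.23388435  0.81339701] [-0.2295314   0.78427968  0.1829638 ] [569.62298049 -12.0244919   32.11530505] [-1.79910007e+02 -2.12152406e-02  1.10044467e+02]
[569.49624204 -12.06847321  32.07494617] [-1.79902507e+02 -2.65973218e-02  1.10035727e+02] [-6.64683603 -2.15557544  1.45599277] 0.6730676125381343 7.9333
```

View pics/l2.png

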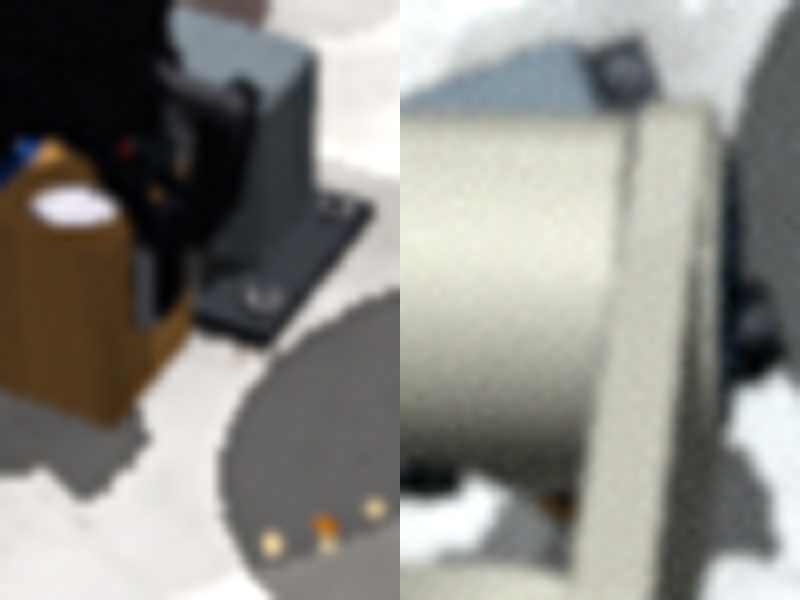

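The block's red side is hard against the bar. The scene crop shows the block corner at (190,310) at the foot's edge, and the force is about 7 N. Now I'll draw it back and set it down.

servo_tool --series '[-0.0047,-0.0017,0,0,-0.0094,-0.0034,0,0,-0.0141,-0.0051,0,0,-0.0141,-0.0051,0,0,-0.0141,-0.0051,0,0,-0.0141,-0.0051,0,0,-0.0141,-0.0051,0,0,-0.0094,-0.0034,0,0]'

```text
clock: 8.6
eef_pos: [475.3, -46.4, 32.5]
tcp_rot: [3.141, 0.0, 1.92]
contact_force: [0.0, -0.3, -1.4]
opening: 0.672
```

servo_tool --series '[0,0,0,0,0,0,-0.001,0,0,0,-0.001,0,0,0,-0.0005,0,0,0,0,0]'

```text
clock: 9.02
eef_pos: [477.8, -46.0, 30.6]
tcp_rot: [3.14, 0.001, 1.921]
contact_force: [-4.0, -2.7, 13.9]
opening: 0.676
```

servo_tool --series '[0,0,-0.0005,0,0,0,-0.0005,0,0,0,0,0]'

```text
clock: 9.27
eef_pos: [477.9, -46.0, 30.6]
tcp_rot: [3.14, 0.001, 1.921]
contact_force: [-9.3, -2.3, 31.8]
opening: 0.67
```

servo_tool --series '[0,0,0.001,0,0,0,0,0]'

```text
clock: 9.43
eef_pos: [478.0, -45.9, 30.7]
tcp_rot: [3.14, 0.001, 1.921]
contact_force: [-2.4, -1.0, 12.9]
opening: 0.673
```

servo_tool --series '[0,0,0,0,0,0,0,0,0,0,0,0,0,0,0,0,0,0,0,0]' --gripper 0.0854

```text
clock: 9.85
eef_pos: [476.5, -45.9, 29.6]
tcp_rot: [-3.142, -0.0, 1.92]
contact_force: [0.3, -0.2, 0.5]
opening: 0.999
```

servo_tool --series '[0,0,0.01,0,0,0,0.02,0,0,0,0.02,0,0,0,0.02,0,0,0,0.02,0,0,0,0.02,0,0,0,0,0]'

```text
clock: 10.43
eef_pos: [478.6, -46.2, 143.8]
tcp_rot: [3.136, 0.003, 1.92]
contact_force: [1.6, 0.4, 0.6]
opening: 0.999
```

servo_tool --series '[0.0035,0.0014,0,-6.9,0,0,0,-6.9,0,0,0,-6.9,0,0,0,-6.9,0,0,0,-6.9,0,0,0,-6.9,0,0,0,-6.9,0,0,0,-6.9]'

```text
clock: 11.1
eef_pos: [479.6, -44.5, 139.7]
tcp_rot: [-3.141, 0.0, 0.951]
contact_force: [1.0, 0.6, 0.2]
opening: 0.999
```

servo_tool --series '[0,0,0,-6.9,0,0,0,-6.9,0,0,0,-6.9,0,0,0,-6.9,0,0,0,-6.9,0,0,0,-0.3,0,0,0,0]'

```text
clock: 11.68
eef_pos: [479.7, -44.5, 139.7]
tcp_rot: [-3.141, 0.0, 0.353]
contact_force: [0.1, -0.2, 0.8]
opening: 0.998
```

```bash
python3 - <<'E'
from h import *
print(px('scene',[481,-44.6,40]),px('top',[481,-44.6,40]))
E
python3 look.py l3 262 145 258 170
```

```text
[[281.67476373 189.34784761]] [[282.67538823 209.02127996]]
[479.84963073 -44.5363645  139.76416391] [-1.79998290e+02  3.21191803e-03  2.01028406e+01] [-0.13802039  0.14703835  0.96109354] 1.0036745388599957 11.9833
```

View pics/l3.png

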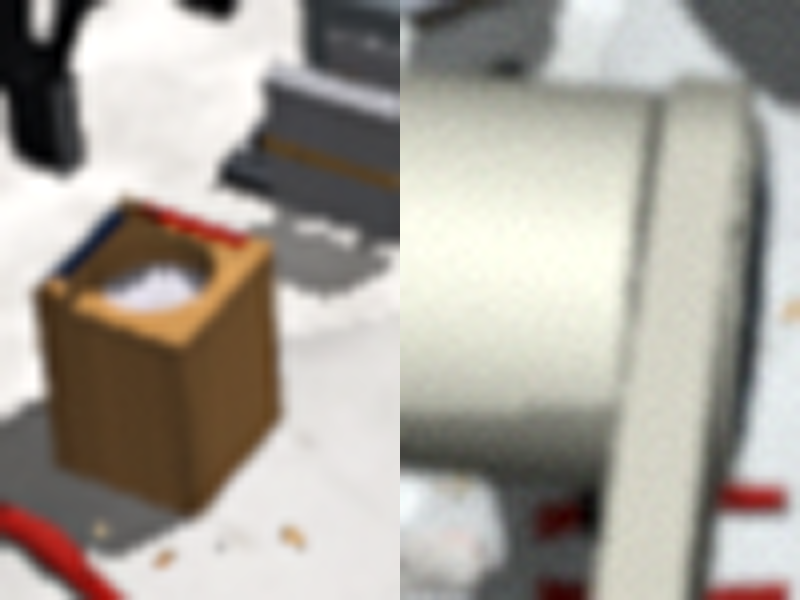

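The block stands upright, with crop top corners at (40,288), (128,200), (272,245) and (182,350). The pliers lie below it and are lower than the fingertip height I plan to use.

Run:
```python
from h import *
f=lambda x,y:((x+.5)/8-.5+262,(y+.5)/8-.5+145)
P=np.array([onz('scene',f(*p),80) for p in((40,288),(128,200),(272,245),(182,350))]); print(P.round(1),P.mean(0),np.linalg.norm(P-np.roll(P,-1,0),axis=1))
for i,j in((0,1),(3,2)): print(np.degrees(np.arctan2(*(P[j]-P[i])[1::-1])))
for i,j in((2,1),(3,0)): print(np.degrees(np.arctan2(*(P[j]-P[i])[1::-1]))-90)
Q=np.array([onz('scene',f(*p),0) for p in((57,467),(193,516),(281,412))]); print(Q.round(1),(Q[0]+Q[2])/2)
```

```text
[[447.4 -28.2  80. ]
 [497.  -10.8  80. ]
 [517.6 -62.5  80. ]
 [462.7 -83.9  80. ]] [481.15695375 -46.3465913   80.        ] [52.51992771 55.63552767 58.98266534 57.77951001]
19.31138151143008
21.308663551231838
21.787362767235877
15.318416537217587
[[445.1 -27.4   0. ]
 [464.9 -78.2   0. ]
 [520.4 -58.    0. ]] [482.77768892 -42.69035319   0.        ]
```

servo_tool --series '[0.0015,0,-0.0195,0,0,0,-0.02,0,0,0,-0.02,0,0,0,-0.02,0,0,0,-0.02,0,0,0,-0.01,0,0,0,0,0]'

```text
clock: 12.57
eef_pos: [479.9, -44.4, 28.5]
tcp_rot: [-3.14, 0.003, 0.35]
contact_force: [-0.0, 0.1, -0.2]
opening: 1.003
```

servo_tool --series '[0,0,0,0,0,0,0,0,0,0,0,0,0,0,0,0,0,0,0,0,0,0,0,0,0,0,0,0]' --gripper 0.05

```text
clock: 13.15
eef_pos: [482.4, -44.6, 31.4]
tcp_rot: [3.141, -0.002, 0.35]
contact_force: [-0.6, -0.2, 7.1]
opening: 0.673
```

servo_tool --series '[0,0,0.004,0,0,0,0.006,0,0,0,0.008,0,0,0,0,0]'

```text
clock: 13.48
eef_pos: [482.3, -44.6, 49.9]
tcp_rot: [3.141, -0.002, 0.35]
contact_force: [0.5, -0.2, -0.9]
opening: 0.674
```

servo_tool --series '[0.004,0.0015,0,-6.9,0.004,0.0015,0,-6.9,0.004,0.0015,0,-6.9,0.004,0.0015,0,-6.9,0.004,0.0015,0,-6.9,0.004,0.0015,0,-6.9,0.004,0.0015,0,-6.9,0.004,0.0015,0,-6.9]'

```text
clock: 14.15
eef_pos: [513.6, -32.4, 48.5]
tcp_rot: [-3.141, -0.0, -0.62]
contact_force: [0.9, 0.5, -1.7]
opening: 0.671
```

servo_tool --series '[0.004,0.0015,0,-6.9,0.004,0.0015,0,-6.9,0.004,0.0015,0,-6.9,0.004,0.0015,0,-6.9,0.004,0.0015,0,-6.9,0,0.002,0,-0.3,0,0,0,0,0,0,0,0]'

```text
clock: 14.82
eef_pos: [533.0, -22.9, 48.3]
tcp_rot: [3.141, 0.0, -1.217]
contact_force: [0.1, -0.3, -1.6]
opening: 0.676
```

```bash
python3 look.py l4 283 140 246 125
```

```text
[533.26986098 -23.11394557  48.28587034] [ 1.79995921e+02  8.69719095e-04 -6.99270971e+01] [ 0.29511193  0.49609696 -0.95770439] 0.6746953473385753 15.1167
```

View pics/l4.png

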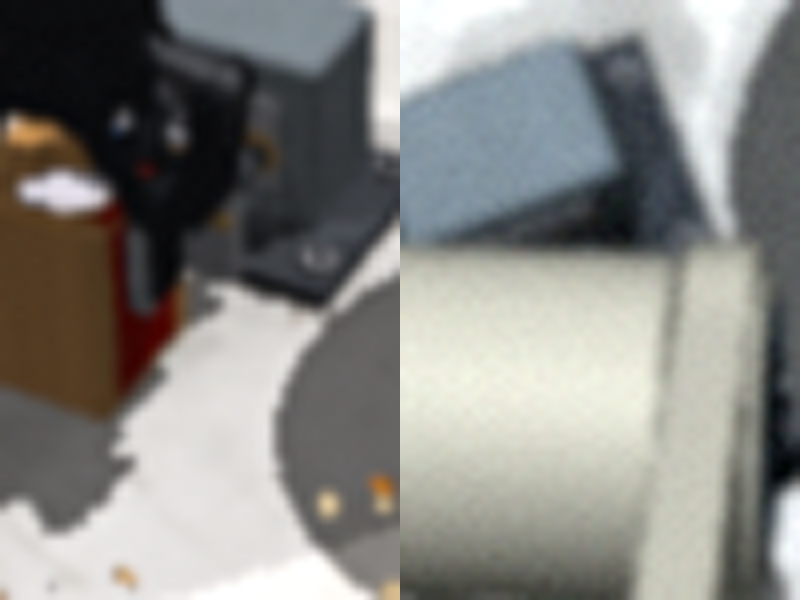

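The red side now faces the camera, with bottom corners at about (105,420) and (184,325) in the crop. The blue side faces the bar. I'll check the lateral position.

Run:
```python
from h import *
f=lambda x,y:((x+.5)/8-.5+283,(y+.5)/8-.5+140)
e=np.array([np.cos(np.radians(20)),np.sin(np.radians(20))]);l=np.array([-e[1],e[0]])
a,b=onz('scene',f(106,421),18.5)[:2],onz('scene',f(184,326),18.5)[:2]
c=(a+b)/2+29*l; print(a,b,np.linalg.norm(a-b),np.degrees(np.arctan2(*(b-a)[::-1])),c,'along',c@e,'lat',c@l)
t=np.array([533.3,-23.1]); print(t@e,t@l)
```

```text
[516.54298778 -60.24631389] [569.94938522 -39.66998636] 57.233107045628266 21.070592730365565 [533.32760234 -22.70706412] along 493.3977390570956 lat -203.74644358728867
493.237409354302 -204.1062419757336
```

servo_tool --series '[0.0008,-0.0022,-0.006,0,0,0,-0.006,0,0,0,-0.004,0,0.0066,0.0024,0,0,0.0066,0.0024,0,0,0.0066,0.0024,0,0,0.0066,0.0024,0,0,0,0,0,0]'

```text
clock: 15.78
eef_pos: [562.4, -15.2, 32.3]
tcp_rot: [-3.14, -0.0, -1.221]
contact_force: [0.2, -1.2, -1.4]
opening: 0.676
```

servo_tool --series '[0.0019,0.0007,0,0,0.0019,0.0007,0,0,0.0019,0.0007,0,0,0,0,0,0]'

```text
clock: 16.12
eef_pos: [565.9, -13.5, 32.1]
tcp_rot: [3.141, 0.0, -1.221]
contact_force: [-1.5, -0.6, -1.3]
opening: 0.678
```

servo_tool --series '[0.0019,0.0007,0,0,0.0019,0.0007,0,0,0,0,0,0]'

```text
clock: 16.37
eef_pos: [569.5, -12.1, 32.0]
tcp_rot: [3.14, 0.0, -1.221]
contact_force: [-3.9, -0.8, -0.5]
opening: 0.674
```

servo_tool --series '[0.0019,0.0007,0,0,0.0014,0.0005,0,0,0,0,0,0,0,0,0,0]'

```text
clock: 16.7
eef_pos: [572.2, -11.1, 32.1]
tcp_rot: [3.139, 0.001, -1.221]
contact_force: [-6.3, -1.5, 0.5]
opening: 0.676
```

servo_tool --series '[0,0,0,0,0,0,0,0]'

```text
clock: 16.87
eef_pos: [572.1, -11.2, 32.0]
tcp_rot: [3.139, 0.001, -1.221]
contact_force: [-5.8, -2.4, 0.5]
opening: 0.674
```

servo_tool --series '[-0.0047,-0.0017,0,0,-0.0094,-0.0034,0,0,-0.0141,-0.0051,0,0,-0.0141,-0.0051,0,0,-0.0141,-0.0051,0,0,-0.0094,-0.0034,0,0,-0.0094,-0.0034,0,0,0,0,0,0]'

```text
clock: 17.53
eef_pos: [496.4, -38.6, 32.3]
tcp_rot: [3.141, 0.0, -1.222]
contact_force: [-0.7, 0.2, -1.7]
opening: 0.67
```

servo_tool --series '[0,0,-0.001,0,0,0,-0.0005,0,0,0,0,0]'

```text
clock: 17.78
eef_pos: [499.2, -38.2, 31.3]
tcp_rot: [-3.141, -0.001, -1.221]
contact_force: [-2.4, -3.0, 6.9]
opening: 0.674
```

Contact is light at 7 N, so I'll release and lift.

servo_tool --series '[0,0,0,0,0,0,0,0,0,0,0,0,0,0,0,0,0,0,0,0,0,0,0,0]' --gripper 0.0854

```text
clock: 18.28
eef_pos: [498.3, -38.1, 30.7]
tcp_rot: [-3.142, 0.0, -1.221]
contact_force: [0.0, 0.5, 0.2]
opening: 0.998
```

servo_tool --series '[0,0,0.01,0,0,0,0.02,0,0,0,0.03,0,0,0,0.03,0,0,0,0.03,0,0,0,0.03,0,0,0,0.03,0,0,0,0.02,0]'

```text
clock: 18.95
eef_pos: [498.8, -38.2, 234.6]
tcp_rot: [-3.138, -0.001, -1.221]
contact_force: [1.3, -0.3, 0.6]
opening: 1.0
```

servo_tool --series '[-0.01,0.03,0,0,-0.01,0.03,0,0,-0.01,0.03,0,0,-0.01,0.03,0,0,-0.01,0.03,0,0,-0.01,0.03,0,0,-0.01,0.03,0,0,0,0,0,0]'

```text
clock: 19.62
eef_pos: [426.6, 175.7, 231.6]
tcp_rot: [-3.141, 0.002, -1.219]
contact_force: [-0.5, -0.2, -0.4]
opening: 1.008
```

Run:
```python
from h import *
a,b=grab_frame('scene'),grab_frame('top')
im=np.hstack([cv2.resize(a[125:265,230:340],None,fx=4,fy=4,interpolation=2),cv2.resize(b[120:260,245:335],None,fx=4,fy=4,interpolation=2)]); cv2.imwrite('pics/fin.png',im)
A=cv2.imread('pics/scene0.png'); d=cv2.absdiff(a,A).max(2)>60; cv2.imwrite('pics/d.png',d*255)
k,L,st,c=cv2.connectedComponentsWithStats(d.astype(np.uint8)); print([st[j].tolist() for j in range(1,k) if st[j][4]>12]); s=sense(); print(s['clock'],s['eef_pos'],s['contact_force'])
```

```text
[[9, 17, 49, 65, 1016], [174, 30, 55, 73, 2008], [58, 138, 27, 32, 447], [54, 151, 3, 9, 22], [185, 155, 7, 4, 15], [0, 163, 51, 48, 449], [264, 167, 48, 74, 1988], [41, 173, 58, 32, 968], [89, 173, 15, 17, 43], [23, 175, 26, 41, 215], [164, 179, 43, 20, 422], [118, 220, 25, 19, 208], [12, 276, 20, 24, 291], [55, 325, 32, 14, 196], [34, 341, 37, 28, 545]]
19.7167 [427.7298304  172.66407258 231.40765237] [-0.18731119 -0.51125043  0.0942035 ][ WARN:0@1.252] global loadsave.cpp:1063 imwrite_ Unsupported depth image for selected encoder is fallbacked to CV_8U.
```

View pics/fin.png

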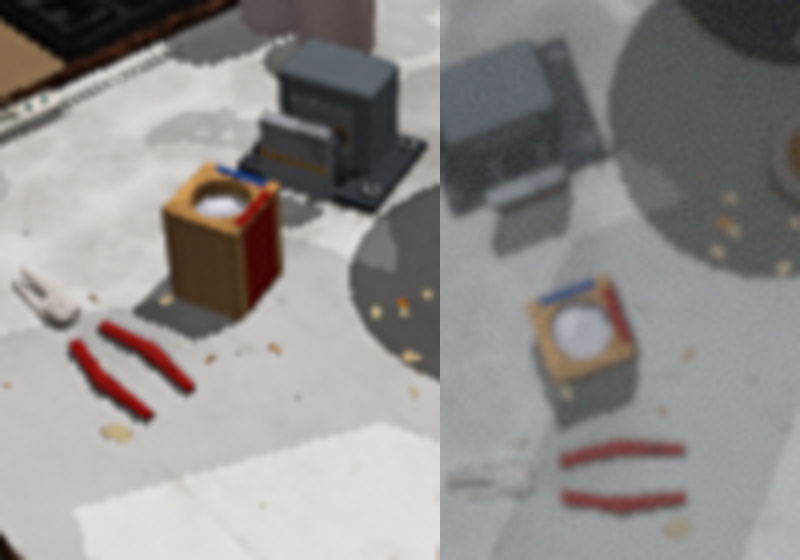

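The final view shows the block upright at about (220,240) in the crop, clear of the bar, which is back out. The pliers have not moved, and the arm is well away. I'll hand the job in.

```bash
python3 -c "
from rig import *
print(sign_off())"
```

```text
the job is handed in; nothing more can be done
None
```

I pressed both sides of the block against the bar, red first and then blue, and the job is handed in at about 20 s on the clock. No check failed, but the bar's travel is worked out from force, because the cameras could not see it during either press.

- **Red side:** I gripped the block by its blue side and the side opposite. At full press the force was about 6–7 N, which puts the bar about 9 mm in by the 700 N/m spring rate. I then drew the block back, stood it on the bench and let go. The bench reaction rose to about 32 N while setting it down; I backed off to about 13 N before opening the gripper.
- **Blue side:** I regripped by the red side and the side opposite, turned the block 90° and pressed. The force was about 6.3 N, again about 9 mm of travel. A 2 mm sideways error showed up beforehand and I corrected it.
- **Squareness:** by the tool readings, both presses were within about 0.5 mm of the bar's centre line and about 0.1° of the 20° bar angle I measured. The camera measurements agreed to about 1–3°.
- **Final state:** the last pictures show the block upright and clear of the bar, the bar back out and the pliers unmoved. The only image changes since the start were around the block, the arm and the arm's shadow. The gripper was open, about 230 mm up and touching nothing.

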